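# Turn the ball dish to the cup

### The arm

A 6-joint arm with a two-finger parallel gripper is mounted at the origin on the work surface. World frame = base frame: x ahead of the robot, y to its left, z up, the work surface at z = 0. Lengths are in mm, angles in degrees, forces in N, time in s.
With the tool pointing down it reaches from about 350 to 850 mm from the base axis. Payload 8.1 kg.
Tool frame: the origin (TCP) lies on the centre line of the jaws, within the pads' length; the fingertips stand 11 mm ahead of it and the grasp point (between the pads) lies 8 mm behind it; z points along the fingers, y is the direction in which the jaws open and shut (so a half turn about z gives the same grasp; the last joint's range is limited). The gripper opens to 85 mm and grips with 20 to 120 N. Pads are 22 mm wide; open, the fingers measure 114 mm over their backs; the gripper's body (76 mm by 85 mm) begins 54 mm behind the grasp point. The pads swing forward as they close: fully open they stand 13 mm farther back than shut.
Start: joints at [-71.986, 7.471, 85.268, -0, 87.261, -4.893], TCP at [233.56, -552.68, 222.292] pointing down, gripper open.
Joint ranges: [-169.43, 169.43], [-51.17, 129.36], [1.28, 143.12], [-76.62, 256.62], [0, 156.53], [-152.29, 152.29]. Speed limits (degrees/s): [136.94, 136.94, 159.86, 180, 180, 180].

### API

Orientations are given as [roll, pitch, yaw] about the fixed x, y, z axes, in that order (R = Rz(yaw) Ry(pitch) Rx(roll)).
In Python, from bench import telemetry, viewer, r gives the robot as it stands.
- The arm moves only by the shell command python3 -m inch 'ROWS' [FORCE]. ROWS is JSON, a list of rows, each a list of 3 entries, a list of its own where there are three numbers: the shift along the tool's x, y, z in cm, then the turn, a rotation vector about the tool's x, y, z in rad, then the opening, from 0 (shut) to 1 (fully open). A call has 1 to 20 rows; each row is the pose to reach, as a shift and turn from the pose commanded when the call began, along the tool's axes at that moment; what a row does not reach only later rows make up. A row lasts 1/10 s, in which the tool goes at most 50 mm and 8.59 degrees, less where a joint would pass 70% of its speed; a pose out of reach is approached as far as the arm can. A call with a gripper value outside its range is refused whole. The fingers move at their own pace and stop on an object; FORCE is the grip in N (left out, the last holds). Time passes only in rows, so rows that repeat a pose let the fingers close. It gives the time, the measured TCP pose, the force and the opening at its end, in the units of the state.
- telemetry.sense(): the state, without advancing time (a new reading comes with each control period).
- viewer.snapshot(name): name is "scene" or "side" or "wrist"; returns the picture (420x560x3 uint8, red, green, blue); there is no depth.
- viewer.camera_model(name): a dict with "fx", "fy", "cx", "cy" (pixels), "dist" ([k1, k2, p1, p2, k3] as OpenCV has them; the pictures are not rectified), "cam_to_world" (4x4, takes a point from camera to world coordinates); the wrist camera has in their place "mount" (4x4, takes a point from camera to tool coordinates, whose origin is the TCP and whose axes are the flange's). Camera axes: x right, y down, z forward; pixel columns grow to the right and rows downward; lengths in mm; the calibration is good to about 2 mm. A picture is of the moment at which its call begins: read the wrist's pose just before it. camera_model takes no time and is no camera call.
- r.hand_in(): hands the job in, once; it reports no verdict.
The state is a dict: "time": time; "joint_pos": joint angles; "qd": joint speeds; "joint_efforts": joint torques, N m; "tool_pos": TCP position; "tcp_rot": TCP orientation; "ft_force": force on the tool from outside, world axes, zero at the start; "wrist_torque": the same for the moment, N m; "finger_gap": finger opening in mm.
Only numpy, scipy, OpenCV 4.12 (cv2) and the standard library are available. Lean on these libraries where they do the work, as an engineer would, in place of code of your own. Each camera call takes 0.05 s, during which the arm holds its last target.

### The job

Take the spouted dish by its upright wooden handle, lift it off its marble coaster and turn it a quarter turn, so that, still above the coaster, its spout points straight at the toothbrush cup and the spout's tip hangs just over the cup's mouth, ready for tipping the ball in later. Keep the dish level and the loose jade ball in the middle of it all the while, leave the cup and the other things on the counter where they stand, and finish while still holding the dish there in the air.

Things in the scene. Friction and masses are not known exactly. Their poses are not given: they have to be found in the camera images.
- dish: Loose white ceramic dish, 220 g: shallow round dished plate 109 mm across, 19 mm high at the rim, pouring spout on one side (+x), upright wooden handle opposite (-x). Origin: centre of the flat foot's underside (foot 80 mm wide); z up. Its top is 8 mm up in the middle, rising at 4 degrees to radius 25, then 18. At start on the coaster, x within 6 degrees of the coaster's x.
- dish_grip (a point): Point to grip: on the dish's upright wooden handle, 80 mm from the dish's middle on its -x side, 55 mm above its underside. The handle is a post 22 x 22 mm, faces square to the dish's x and y, from 14 to 78 mm above the underside; grip it along x or y. A bridge, top at 19 mm, joins it to the rim across a 15 mm gap. Axes as the dish.
- dish_spout (a point): Tip of the spout, on its floor: 88 mm from the dish's middle along its +x, 18.5 mm above its underside. The spout is a level trough 34 mm wide, ending 90 mm from the middle, its solid 13.5 to 25.5 mm above the underside. Axes as the dish.
- ball_center (a point): Centre of the loose jade ball, 24 mm across, 22 g, which lies in the middle of the dish (centre 20 mm above the dish's underside) and rolls freely.
- coaster: Fixed square marble coaster, 110 x 110 mm, 12 mm thick, on the counter; origin at the centre of its underside, at counter height; x away from the robot (yaw up to 29 degrees either way), z up. The dish stands on it at the start, centred within a few mm.
- cup: Loose white ceramic toothbrush cup, empty, round, 85 mm high, 72 mm across at the mouth, wall 4 mm, 260 g, upright on the counter; origin at the centre of its underside. It stands about 103 mm from the coaster's middle on the coaster's +y or -y side, a quarter turn from where the spout points at the start; the roll-on bottle stands on the other side.
- cup_rim (a point): Centre of the cup's mouth, 85 mm above the counter.
- rollon: Loose glass roll-on bottle with black cap, 28 mm across, 68 mm high, upright on the counter about 103 mm from the coaster's middle on the side opposite the cup; origin at the centre of its underside.
- organiser: Loose blue plastic pill organiser, 32 by 150 by 24 mm, lying on the far side of the coaster, long side about along its y; origin at the centre of its underside.
- tweezers: Loose steel tweezer case, 24 by 110 by 12 mm, lying on the far side of the coaster, long side about along its y; origin at the centre of its underside.
- roller: Loose green jade face roller, about 145 mm long, 20 mm high, lying to the coaster's +y side beyond the cup or bottle there, handle towards the robot; origin on the counter under its middle.
Not all that is in view belongs to the job. Leave any red look-alike of the dish alone.

How it is judged (in metres and radians):
On the way:
1. the dish is held by the fingers and lifted clear of the coaster, ball in the middle (z of dish in the frame of coaster above 0.03 m and contact force between the fingers and dish above 1 N and horizontal distance between ball_center and dish below 0.02 m), for 0.2 s.
At the end, for the whole second after the job is handed in: Dish held in the air by the fingers, touching nothing else: middle within 30 mm of above the coaster's, spout tip within 30 mm of the cup's mouth centre seen from above and 8 to 80 mm over its rim, quarter turn within 0.2 rad, level within 0.12 rad, still, ball within 14 mm of its middle (contact force between the fingers and dish above 1 N and contact force between dish and coaster below 0.05 N and contact force between dish and cup below 0.05 N and contact force between dish and rollon below 0.05 N and horizontal distance between dish and coaster below 0.03 m and horizontal distance between dish_spout and cup_rim below 0.03 m and angle between the x axis of dish and the y axis of coaster, either way round below 0.2 rad and z of dish_spout in the frame of cup_rim between 0.008 and 0.08 m and angle between dish's own z axis and vertical below 0.12 rad and distance between ball_center and dish below 0.026 m and horizontal distance between ball_center and dish below 0.014 m and linear speed of dish below 0.03 m/s and angle between cup's own z axis and vertical below 0.1 rad); the arm keeps its last pose, push and grip.
It fails at once if the ball rolls more than 24 mm from the middle of the dish (horizontal distance between ball_center and dish above 0.024 m).
It fails at once if the dish is tilted by more than 0.2 rad (angle between dish's own z axis and vertical above 0.2 rad).
It fails at once if the cup is pushed more than 15 mm or tipped (distance of cup from where it was at the start of the episode above 0.015 m or angle between cup's own z axis and vertical above 0.2 rad).
It fails at once if another thing on the counter is pushed away (distance of any of rollon, organiser, tweezers, roller from where it was at the start of the episode above 0.02 m).
It also fails if it takes over 48 s, if anything falls off the work surface, if the arm or the gripper's body presses on something with over 40 N, if the wrist force passes 120 N, or if a joint passes its speed limit or range.

## Working session

There is one attempt and no reset: what is moved stays moved. The work goes in short steps, Python scripts to look and compute and a shell command to move; the robot and the scene stay as the last step left them, time stands still between calls to the robot, and variables do not carry over. Pictures are saved under pics/ and viewed, and the job is handed in when it is done.

```bash
mkdir -p pics; ls
python3 - <<'E'
from bench import telemetry, viewer, r
import cv2
print(telemetry.sense())
for n in ["scene","side","wrist"]:
    im=viewer.snapshot(n); cv2.imwrite(f"pics/{n}0.png",im[:,:,::-1]); print(n,viewer.camera_model(n))
E
```

```text
pics
{'time': 0.0, 'joint_pos': array([-7.19864006e+01,  7.51601162e+00,  8.53299453e+01, -8.71615236e-04,
        8.72615823e+01, -4.89124764e+00]), 'qd': array([ 0.02128253,  0.04686228,  0.01007474, -0.06883744, -0.13091424,
        0.01692899]), 'joint_efforts': array([ 1.77470189e-03, -5.69396138e+01, -5.00557137e+01,  1.39389249e-04,
        1.44031411e-02,  1.13818493e-05]), 'tool_pos': array([ 233.37608569, -552.13070587,  221.22864858]), 'tcp_rot': array([-1.79892778e+02, -8.30192661e-03,  2.29048818e+01]), 'ft_force': array([-0.00539757, -0.15641092, -0.4688029 ]), 'wrist_torque': array([ 6.80455656e-05,  1.97104184e-02, -1.70234394e-02]), 'finger_gap': 85.17225767310802}
scene {'fx': 414.1432382223432, 'fy': 414.1432382223432, 'cx': 280.8041536301851, 'cy': 204.76892603039104, 'dist': array([0.04415922, 0.        , 0.        , 0.        , 0.        ]), 'cam_to_world': array([[-6.16412420e-01,  5.80923239e-01, -5.31567417e-01,
         1.23766260e+03],
       [ 7.87423273e-01,  4.55241759e-01, -4.15595391e-01,
         4.20903670e+02],
       [ 5.62665190e-04, -6.74746717e-
[... 525 characters left out ...]
1916e-03, -6.57284803e-01, -7.53638353e-01,
         7.95434625e+02],
       [ 0.00000000e+00,  0.00000000e+00,  0.00000000e+00,
         1.00000000e+00]])}
wrist {'fx': 290.29343275772266, 'fy': 290.29343275772266, 'cx': 283.55151861379477, 'cy': 208.60488790967977, 'dist': array([-0.02886811,  0.        ,  0.        ,  0.        ,  0.        ]), 'mount': array([[ 3.90697829e-04, -9.57571107e-01, -2.88196847e-01,
         7.34598425e+01],
       [ 9.99999862e-01,  2.73114908e-04,  4.48203483e-04,
        -9.08492783e-01],
       [-3.50475850e-04, -2.88196982e-01,  9.57571082e-01,
        -1.51564380e+02],
       [ 0.00000000e+00,  0.00000000e+00,  0.00000000e+00,
         1.00000000e+00]])}
```

View pics/scene0.png

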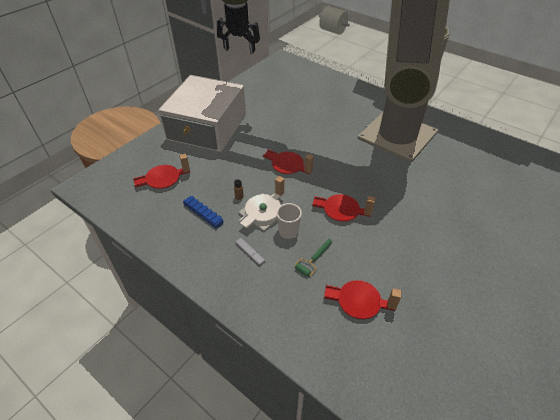

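View pics/side0.png

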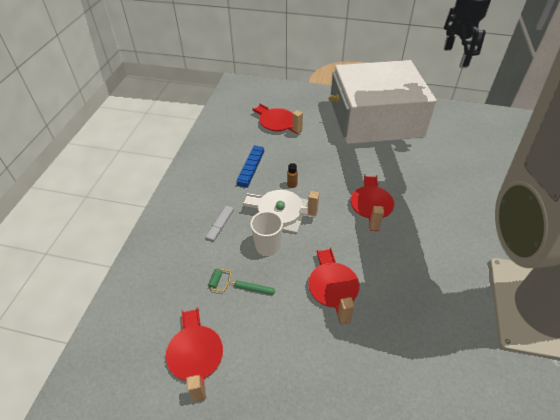

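View pics/wrist0.png

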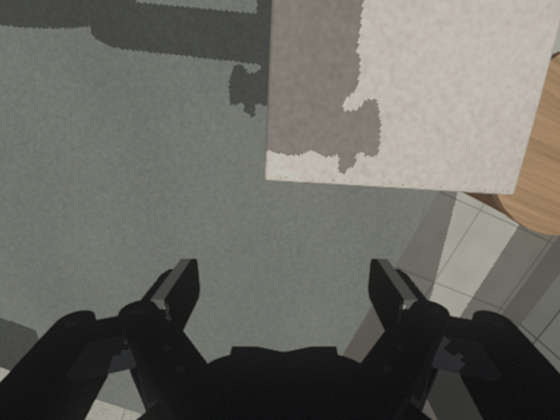

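Run:
```python
import cv2
a=cv2.imread("pics/scene0.png")[140:280,180:340]; cv2.imwrite("pics/sc.png",cv2.resize(a,None,fx=5,fy=5,interpolation=cv2.INTER_CUBIC)[:, :800][:600])
cv2.imwrite("pics/sc.png",cv2.resize(a[20:140],(800,600),interpolation=cv2.INTER_CUBIC))
a=cv2.imread("pics/side0.png")[150:270,195:355]; cv2.imwrite("pics/si.png",cv2.resize(a,(800,600),interpolation=cv2.INTER_CUBIC))
```

```text
(no output)
```

View pics/sc.png

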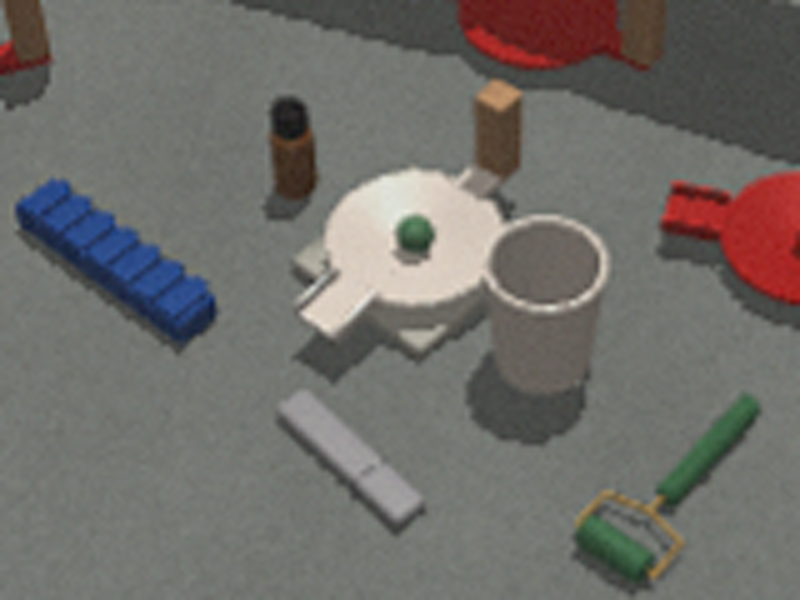

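View pics/si.png

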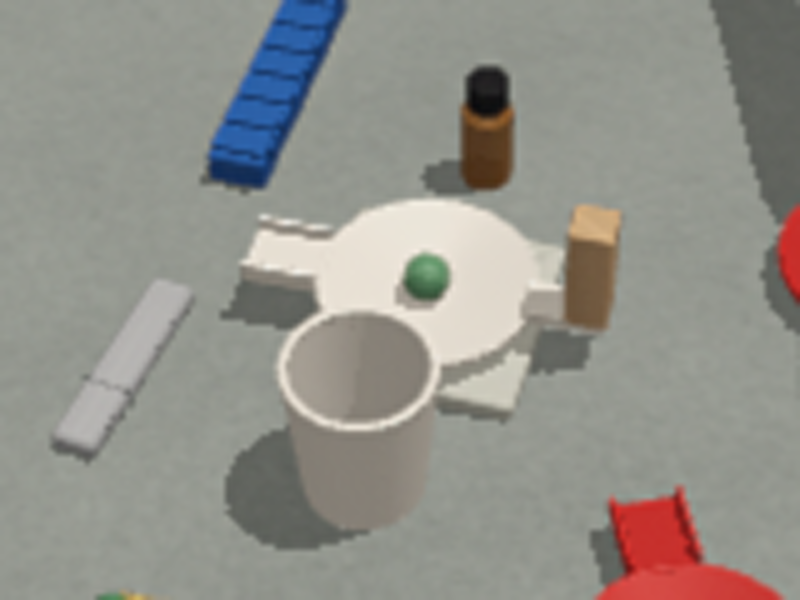

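```bash
cat > h.py <<'E'
import numpy as np, cv2
from bench import telemetry, viewer, r
from scipy.spatial.transform import Rotation as R
def ray(n,uv,T=None):
    m=viewer.camera_model(n)
    K=np.array([[m['fx'],0,m['cx']],[0,m['fy'],m['cy']],[0,0,1]])
    p=cv2.undistortPoints(np.array([[uv]],float),K,m['dist'])[0,0]
    C=m['cam_to_world'] if T is None else T@m['mount']
    d=C[:3,:3]@np.array([*p,1]); return C[:3,3],d/np.linalg.norm(d)
def tri(rays):
    A=0;b=0
    for o,d in rays:
        P=np.eye(3)-np.outer(d,d);A=A+P;b=b+P@o
    x=np.linalg.solve(A,b); e=[np.linalg.norm((np.eye(3)-np.outer(d,d))@(x-o)) for o,d in rays]
    return x,e
def atz(o,d,z): return o+d*(z-o[2])/d[2]
def proj(n,X,T=None):
    m=viewer.camera_model(n)
    K=np.array([[m['fx'],0,m['cx']],[0,m['fy'],m['cy']],[0,0,1]])
    C=m['cam_to_world'] if T is None else T@m['mount']
    W=np.linalg.inv(C)
    return cv2.projectPoints(np.atleast_2d(X).astype(float),cv2.Rodrigues(W[:3,:3])[0],W[:3,3],K,m['dist'])[0][:,0]
def tool(s=None):
    s=s or telemetry.sense(); T=np.eye(4);T[:3,:3]=R.from_euler('xyz',s['tcp_rot'],degrees=True).as_matrix();T[:3,3]=s['tool_pos'];return T
E
python3 - <<'E'
from h import *
np.set_printoptions(precision=1,suppress=True)
sc=lambda u,v:((u+.5)/5-.5+180,(v+.5)/5-.5+160)
si=lambda u,v:((u+.5)/5-.5+195,(v+.5)/5-.5+150)
P={}
for n,a,b in [("handletop",(499,95),(596,222)),("ball",(415,234),(427,277)),("cuprim",(547,263),(359,369)),("spout",(318,325),(252,248)),("captop",(288,103),(488,72))]:
    x,e=tri([ray("scene",sc(*a)),ray("side",si(*b))]); print(n,x,np.array(e)); P[n]=x
h=P["handletop"];b=P["ball"]
print(np.degrees(np.arctan2(*(b-h)[1::-1])),np.linalg.norm((b-h)[:2]))
print("cup-ball",P["cuprim"]-b, np.degrees(np.arctan2(*(P["cuprim"]-b)[1::-1])))
print("roll-cup",P["cuprim"]-P["captop"],np.degrees(np.arctan2(*(P["cuprim"]-P["captop"])[1::-1])))
print(proj("scene",[[500,0,0]]))
# red handles tops & blockers
for n,uv in [("scene",(309,158)),("scene",(371,200)),("scene",(185,157))]:
    print(atz(*ray(n,uv),78))
E
```

```text
handletop [ 525.1 -141.9   87.6] [0.3 0.3]
ball [ 605.7 -143.2   30. ] [0.4 0.4]
cuprim [612.2 -38.3  82.4] [0.4 0.4]
spout [ 694.9 -143.2   29.2] [0.4 0.4]
captop [ 597.7 -249.9   70.8] [0.3 0.3]
-0.9126822462782619 80.6187799288765
cup-ball [  6.5 104.8  52.5] 86.44096510642814
roll-cup [ 14.5 211.6  11.6] 86.08281528912082
[[320.6 214.3]]
[ 383.7 -131.5   78. ]
[423.4 118.4  78. ]
[ 626.8 -448.9   78. ]
```

```bash
python3 -m inch '[[[1,-0.6,-0.3],[0,0,-0.03],1],[[3,-1.9,-0.8],[0,0,-0.08],1],[[5.5,-3.4,-1.5],[0,0,-0.15],0.9],[[8,-5,-2.2],[0,0,-0.22],0.9],[[10.5,-6.5,-2.8],[0,0,-0.29],0.8],[[13,-8,-2.8],[0,0,-0.36],0.8],[[15.5,-9.6,-2.8],[0,0,-0.43],0.7],[[18,-11.1,-2.8],[0,0,-0.5],0.7],[[20.5,-12.7,-2.8],[0,0,-0.57],0.7],[[23,-14.2,-2.8],[0,0,-0.64],0.7],[[25.5,-15.8,-2.8],[0,0,-0.71],0.7],[[28,-17.3,-2.8],[0,0,-0.78],0.7],[[30.5,-18.9,-2.8],[0,0,-0.85],0.7],[[33,-20.4,-2.8],[0,0,-0.92],0.7],[[35.5,-22,-2.8],[0,0,-0.99],0.7],[[38,-23.5,-2.8],[0,0,-1.06],0.7],[[40.5,-25.1,-2.8],[0,0,-1.12],0.7],[[42,-26,-2.8],[0,0,-1.154],0.7],[[42.8,-26.5,-2.8],[0,0,-1.154],0.7],[[42.8,-26.5,-2.8],[0,0,-1.154],0.7]]'
python3 - <<'E'
from h import *
s=telemetry.sense(); im=viewer.snapshot("wrist"); cv2.imwrite("pics/w1.png",im[:,:,::-1])
print(s['time'],s['tool_pos'],s['tcp_rot'],s['qd']); np.save("T1.npy",tool(s))
E
```

```text
time: 2.15
tool_pos: [524.9, -140.8, 250.3]
tcp_rot: [-180.0, -0.0, 89.1]
ft_force: [-1.1, -0.3, -0.5]
finger_gap: 59.7
2.15 [ 524.91231785 -140.77696444  250.29258669] [-1.79994602e+02 -1.05016982e-02  8.91106234e+01] [-1.97784399 -0.42705301  0.46091626 -0.67877259  0.08413381 -1.072451  ]
```

View pics/w1.png

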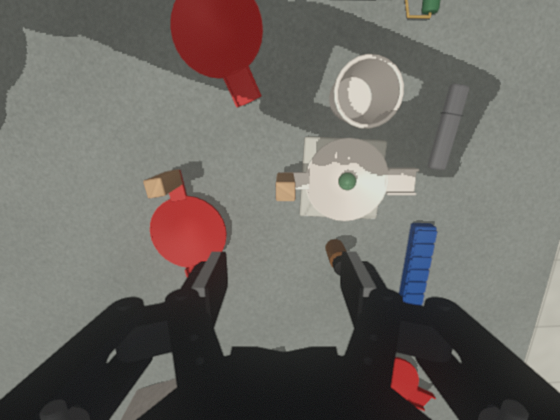

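Run:
```python
import cv2
a=cv2.imread("pics/w1.png")[110:230,265:425]; cv2.imwrite("pics/w1c.png",cv2.resize(a,(800,600),interpolation=cv2.INTER_CUBIC))
a=cv2.imread("pics/w1.png")[40:160,300:460]; cv2.imwrite("pics/w1d.png",cv2.resize(a,(800,600),interpolation=cv2.INTER_CUBIC))
```

```text
(no output)
```

View pics/w1c.png

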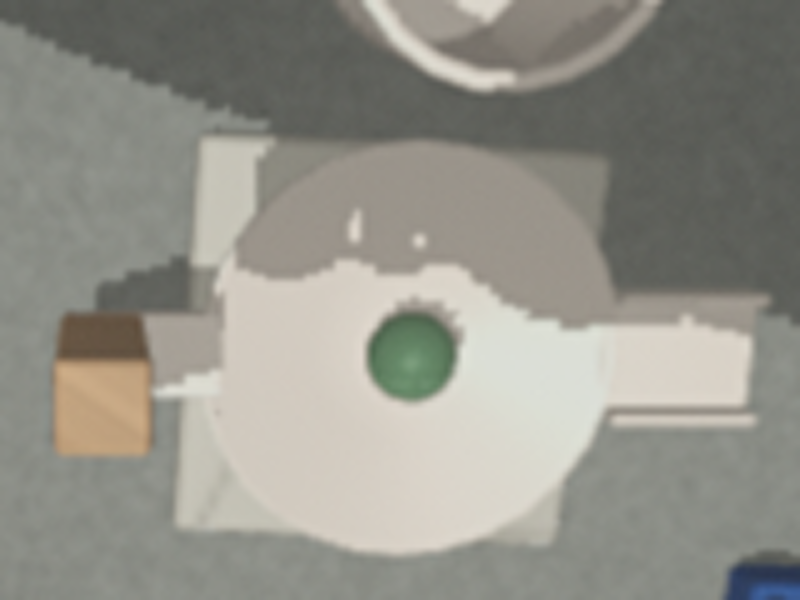

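View pics/w1d.png

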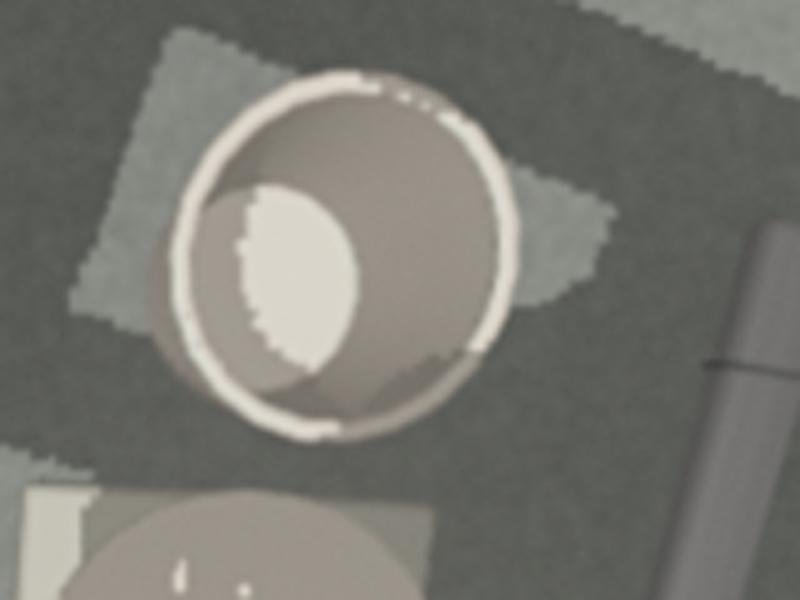

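Run:
```python
from h import *
np.set_printoptions(precision=1,suppress=True)
T=np.load("T1.npy")
f=lambda u,v,ox=265,oy=110:((u+.5)/5-.5+ox,(v+.5)/5-.5+oy)
at=lambda uv,z:atz(*ray("wrist",uv,T),z)
sc=lambda u,v:((u+.5)/5-.5+180,(v+.5)/5-.5+160)
si=lambda u,v:((u+.5)/5-.5+195,(v+.5)/5-.5+150)
c=[at(f(*p),12) for p in [(203,137),(608,156),(552,545),(176,530)]]
print("coaster",np.array(c),np.mean(c,0))
for i in range(4):
    d=c[(i+1)%4]-c[i]; print(np.linalg.norm(d),np.degrees(np.arctan2(d[1],d[0])))
for n,p,z in [("handle",f(102,406),90),("ball",f(412,355),32),("rim",f(345,256,300,40),85),("spout end",f(750,367),32)]:
    print(n,at(p,z))
hc=[at(f(*p),90) for p in [(55,358),(148,358),(150,455),(54,455)]];print(np.array(hc))
for n,w,a,b in [("handle",f(102,406),(499,95),(596,222)),("ball",f(412,355),(415,234),(427,277)),("cuprim",f(345,256,300,40),(547,263),(359,369))]:
    print(n,*tri([ray("wrist",w,T),ray("scene",sc(*a)),ray("side",si(*b))]))
```

```text
coaster [[ 553.9  -86.6   12. ]
 [ 660.7  -92.8   12. ]
 [ 653.9 -200.9   12. ]
 [ 546.9 -194.7   12. ]] [ 603.9 -143.8   12. ]
107.00587759049671 -3.3131785997722605
108.27389729122812 -93.60120694015195
107.19363236540238 176.69821902047306
108.29632702186352 86.2995176491298
handle [ 526.3 -140.    90. ]
ball [ 607.  -141.4   32. ]
rim [613.3 -37.5  85. ]
spout end [ 695.7 -145.7   32. ]
[[ 516.2 -129.1   90. ]
 [ 536.5 -129.4   90. ]
 [ 536.8 -151.4   90. ]
 [ 515.5 -151.1   90. ]]
handle [ 525.7 -140.9   88.5] [np.float64(0.7416235269192002), np.float64(0.3108289536858985), np.float64(0.9244327450606947)]
ball [ 606.4 -142.    31.3] [np.float64(0.8345699248850436), np.float64(0.7346948258236277), np.float64(0.9426373129686128)]
cuprim [612.9 -37.6  83.6] [np.float64(0.7642458631175585), np.float64(0.5644222508411343), np.float64(0.9481553195254067)]
```

```bash
python3 -m inch '[[[0,0.05,0.5],[0,0,0],0.7],[[0,0.05,2],[0,0,0],0.7],[[0,0.05,4],[0,0,0],0.7],[[0,0.05,6],[0,0,0],0.7],[[0,0.05,8],[0,0,0],0.7],[[0,0.05,9.5],[0,0,0],0.7],[[0,0.05,11],[0,0,0],0.7],[[0,0.05,12.5],[0,0,0],0.7],[[0,0.05,14],[0,0,0],0.7],[[0,0.05,15.5],[0,0,0],0.7],[[0,0.05,16.8],[0,0,0],0.7],[[0,0.05,17.8],[0,0,0],0.65],[[0,0.05,18.6],[0,0,0],0.6],[[0,0.05,19.1],[0,0,0],0.55],[[0,0.05,19.1],[0,0,0],0.5],[[0,0.05,19.1],[0,0,0],0.45]]' 60
python3 - <<'E'
from h import *
for n in ["scene","side","wrist"]:
    im=viewer.snapshot(n)[:,:,::-1]
    if n=="scene": im=cv2.resize(im[120:260,190:350],(800,700))[:600]
    if n=="side": im=cv2.resize(im[130:280,200:400],(800,600))
    cv2.imwrite(f"pics/{n}2.png",im)
s=telemetry.sense();print(s['time'],s['tool_pos'],s['tcp_rot'],s['ft_force'],s['finger_gap'])
E
```

```text
time: 3.8
tool_pos: [525.5, -142.1, 59.7]
tcp_rot: [180.0, 0.0, 89.0]
ft_force: [0.0, 0.3, 0.8]
finger_gap: 38.7
3.95 [ 525.70730567 -142.21957105   60.02885943] [1.79931200e+02 2.72380515e-02 8.90245570e+01] [ 0.04229001  0.4744562  -0.46312322] 38.293214043623294
```

View pics/side2.png

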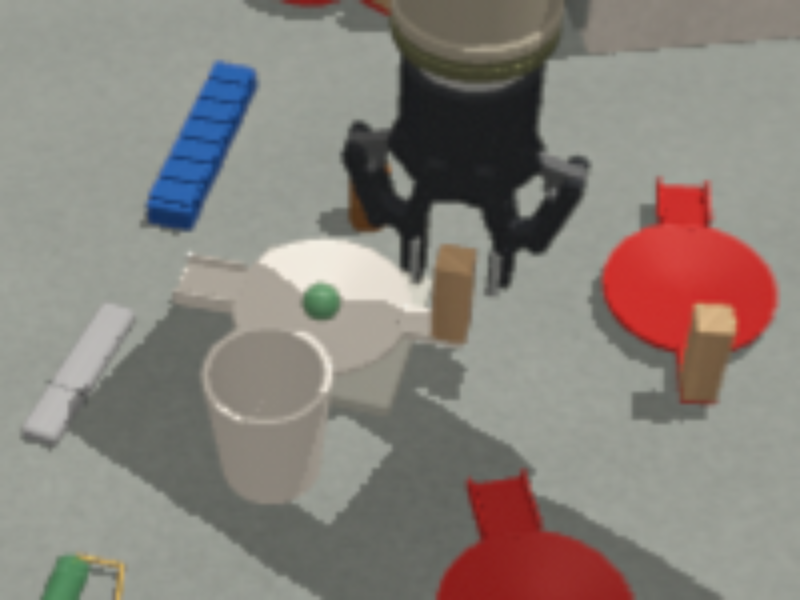

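View pics/wrist2.png

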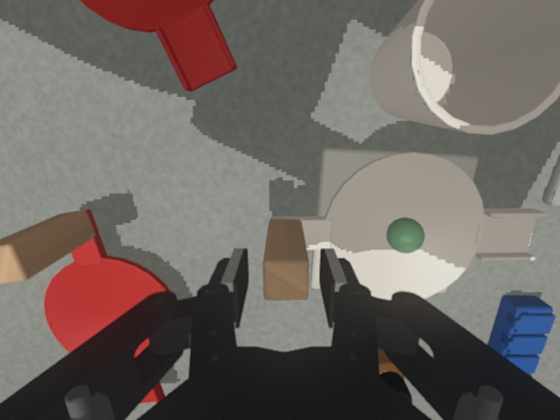

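View pics/scene2.png

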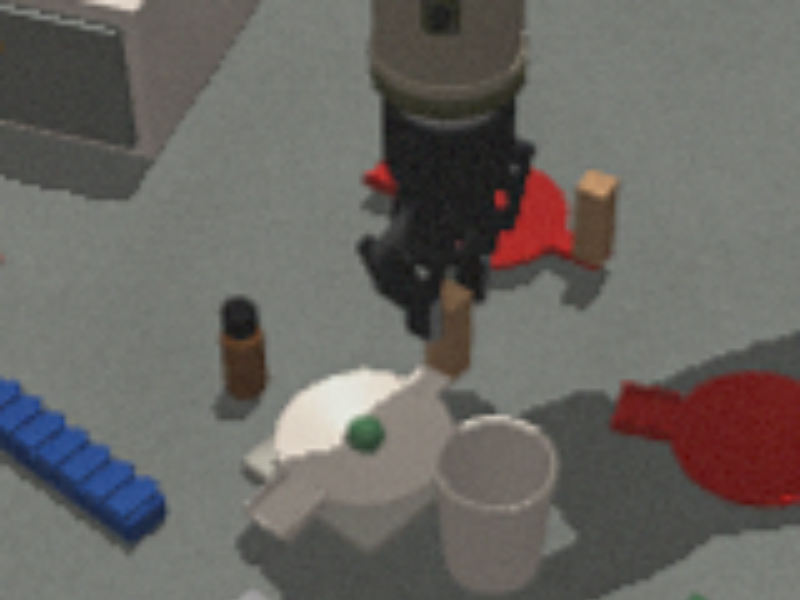

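```bash
python3 -m inch '[[[0,0,0],[0,0,0],0.4],[[0,0,0],[0,0,0],0.36],[[0,0,0],[0,0,0],0.33],[[0,0,0],[0,0,0],0.3],[[0,0,0],[0,0,0],0.28],[[0,0,0],[0,0,0],0.26],[[0,0,0],[0,0,0],0.24],[[0,0,0],[0,0,0],0.22],[[0,0,0],[0,0,0],0.15],[[0,0,0],[0,0,0],0],[[0,0,0],[0,0,0],0],[[0,0,0],[0,0,0],0]]' 70
python3 - <<'E'
from h import *
for n in ["wrist"]:
    im=viewer.snapshot(n)[:,:,::-1]
    cv2.imwrite(f"pics/{n}3.png",im)
s=telemetry.sense();print(s['time'],s['tool_pos'],s['tcp_rot'],s['ft_force'],s['finger_gap'],s['wrist_torque'])
E
```

```text
time: 5.15
tool_pos: [525.5, -142.1, 59.7]
tcp_rot: [180.0, 0.0, 89.0]
ft_force: [0.4, 1.0, 5.1]
finger_gap: 20.4
5.2 [ 525.4333761  -142.05709726   59.6262135 ] [1.79967707e+02 8.27115110e-03 8.90293877e+01] [0.02784646 0.40178122 6.28899732] 20.617965154141974 [ 0.10410351 -0.14212785  0.03437729]
```

View pics/wrist3.png

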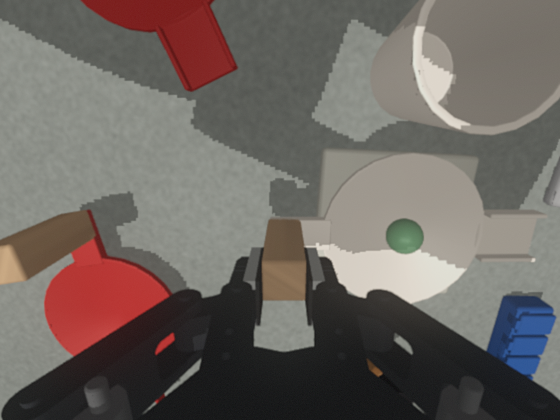

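```bash
python3 -m inch '[[[0,0,-0.05],[0,0,0],0],[[0,0,-0.1],[0,0,0],0],[[0,0,-0.15],[0,0,0],0],[[0,0,-0.25],[0,0,0],0],[[0,0,-0.35],[0,0,0],0],[[0,0,-0.5],[0,0,0],0],[[0,0,-0.65],[0,0,0],0],[[0,0,-0.8],[0,0,0],0],[[0,0,-0.9],[0,0,0],0],[[0,0,-1],[0,0,0],0],[[0,0,-1],[0,0,0],0],[[0,0,-1],[0,0,0],0]]'
python3 - <<'E'
from h import *
for n in ["wrist","side","scene"]:
    im=viewer.snapshot(n)[:,:,::-1]
    if n=="side": im=cv2.resize(im[130:280,200:400],(800,600))
    if n=="scene": im=cv2.resize(im[140:260,200:360],(800,600))
    cv2.imwrite(f"pics/{n}4.png",im)
s=telemetry.sense();print(s['time'],s['tool_pos'],s['tcp_rot'],s['ft_force'],s['finger_gap'],s['wrist_torque'])
E
```

```text
time: 6.4
tool_pos: [525.2, -142.0, 69.4]
tcp_rot: [180.0, 0.0, 89.0]
ft_force: [-0.1, 0.0, -3.0]
finger_gap: 20.6
6.55 [ 525.05628167 -141.95813181   69.18913433] [-1.79987746e+02 -5.30376931e-03  8.90263148e+01] [-0.46168298  0.19415791 -3.70687209] 20.878781611749407 [0.06184505 0.15063252 0.03690575]
```

View pics/wrist4.png

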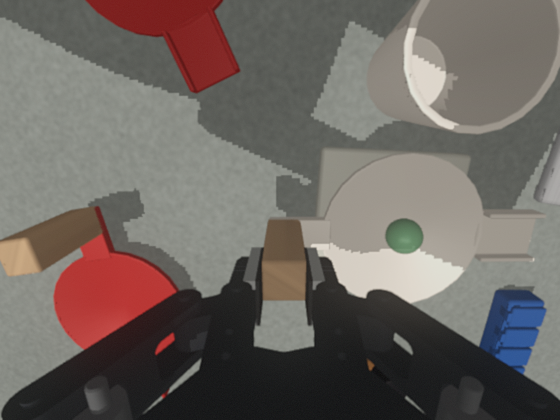

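View pics/side4.png

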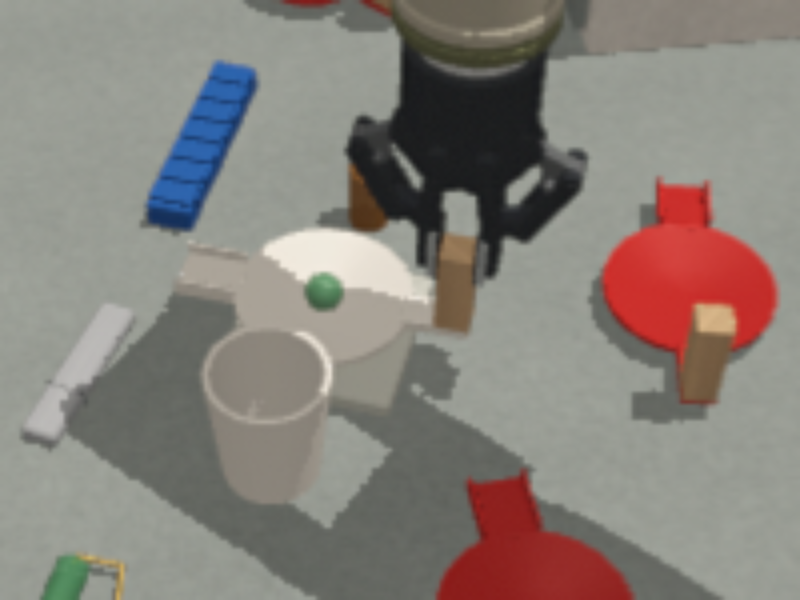

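View pics/scene4.png

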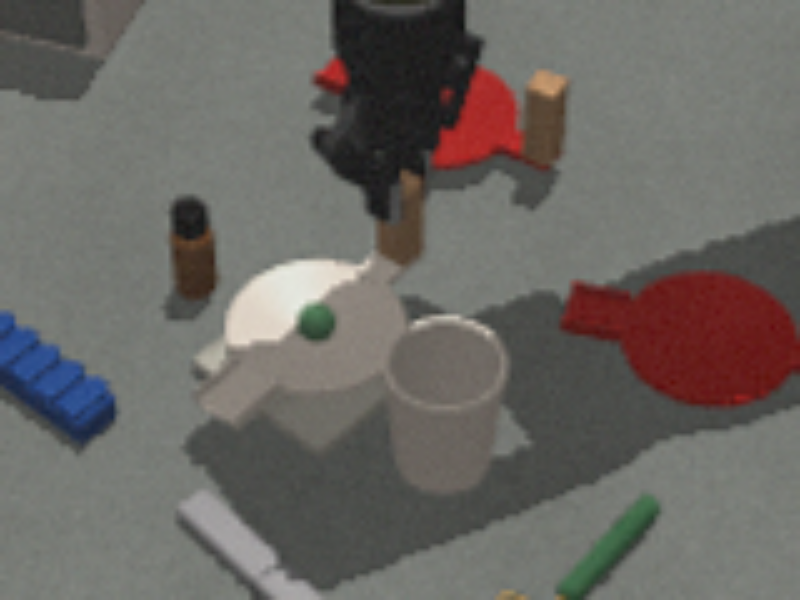

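```bash
python3 -m inch '[[[0,0,-0.1],[0,0,0],0],[[0,0,-0.3],[0,0,0],0],[[0,0,-0.6],[0,0,0],0],[[0,0,-1],[0,0,0],0],[[0,0,-1.5],[0,0,0],0],[[0,0,-2.1],[0,0,0],0],[[0,0,-2.7],[0,0,0],0],[[0,0,-3.3],[0,0,0],0],[[0,0,-3.9],[0,0,0],0],[[0,0,-4.5],[0,0,0],0],[[0,0,-5.1],[0,0,0],0],[[0,0,-5.7],[0,0,0],0],[[0,0,-6.3],[0,0,0],0],[[0,0,-6.9],[0,0,0],0],[[0,0,-7.5],[0,0,0],0],[[0,0,-8.1],[0,0,0],0],[[0,0,-8.5],[0,0,0],0],[[0,0,-8.8],[0,0,0],0],[[0,0,-9],[0,0,0],0],[[0,0,-9],[0,0,0],0]]'
python3 - <<'E'
from h import *
for n in ["wrist"]:
    im=viewer.snapshot(n)[:,:,::-1]
    cv2.imwrite(f"pics/{n}5.png",im)
s=telemetry.sense();print(s['time'],s['tool_pos'],s['tcp_rot'],s['ft_force'],s['finger_gap'],s['wrist_torque'])
# rotation plan: about dish centre (0,8) in tool frame, theta up to 87.5deg, cosine-ish profile, 60 rows
th=np.radians(87.5);n=60
ramp=np.ones(n);k=10;ramp[:k]=np.linspace(.1,1,k);ramp[-k:]=np.linspace(1,.1,k);a=np.cumsum(ramp)/ramp.sum()*th
b=0
for c in range(3):
    p0=(0,0,0) if c==0 else a[c*20-1]
    base=0 if c==0 else a[c*20-1]
    print("call",c)
    print([[[round(-8*np.sin(t-base),2),round(8-8*np.cos(t-base),2),0],[0,0,round(-(t-base),3)],0] for t in a[c*20:c*20+20]])
E
```

```text
time: 8.55
tool_pos: [525.3, -142.0, 159.5]
tcp_rot: [180.0, 0.0, 89.0]
ft_force: [-0.7, -0.1, -2.7]
finger_gap: 20.9
8.6 [ 525.1450295  -141.98553724  159.23773623] [-1.79996260e+02 -1.26871445e-03  8.90289205e+01] [-0.99360699 -0.25970544 -2.80688104] 20.577719463248737 [-0.02198807  0.2025993  -0.03542498]
call 0
[[[np.float64(-0.02), np.float64(0.0), 0], [0, 0, np.float64(-0.003)], 0], [[np.float64(-0.07), np.float64(0.0), 0], [0, 0, np.float64(-0.009)], 0], [[np.float64(-0.14), np.float64(0.0), 0], [0, 0, np.float64(-0.018)], 0], [[np.float64(-0.24), np.float64(0.0), 0], [0, 0, np.float64(-0.03)], 0], [[np.float64(-0.36), np.float64(0.01), 0], [0, 0, np.float64(-0.045)], 0], [[np.float64(-0.5), np.float64(0.02), 0], [0, 0, np.float64(-0.063)], 0], [[np.float64(-0.67), np.float64(0.03), 0], [0, 0, np.float64(-0.084)], 0], [[np.float64(-0.86), np.float64(0.05), 0], [0, 0, np.float64(-0.108)], 0], [[np.float64(-1.07), np.float64(0.07), 0], [0, 0, np.float64(-0.135)], 0], [[np.float64(-1.31), np.float64(0.11), 0], [0, 0, np.float64(-0.165)], 0], [[np.float64(-1.55), np.float64(0.15)
[... 3001 characters left out ...]
0, np.float64(-0.329)], 0], [[np.float64(-2.79), np.float64(0.5), 0], [0, 0, np.float64(-0.356)], 0], [[np.float64(-2.97), np.float64(0.57), 0], [0, 0, np.float64(-0.38)], 0], [[np.float64(-3.12), np.float64(0.64), 0], [0, 0, np.float64(-0.401)], 0], [[np.float64(-3.26), np.float64(0.69), 0], [0, 0, np.float64(-0.419)], 0], [[np.float64(-3.37), np.float64(0.74), 0], [0, 0, np.float64(-0.434)], 0], [[np.float64(-3.45), np.float64(0.78), 0], [0, 0, np.float64(-0.446)], 0], [[np.float64(-3.52), np.float64(0.81), 0], [0, 0, np.float64(-0.455)], 0], [[np.float64(-3.56), np.float64(0.84), 0], [0, 0, np.float64(-0.461)], 0], [[np.float64(-3.58), np.float64(0.85), 0], [0, 0, np.float64(-0.464)], 0]]
```

View pics/wrist5.png

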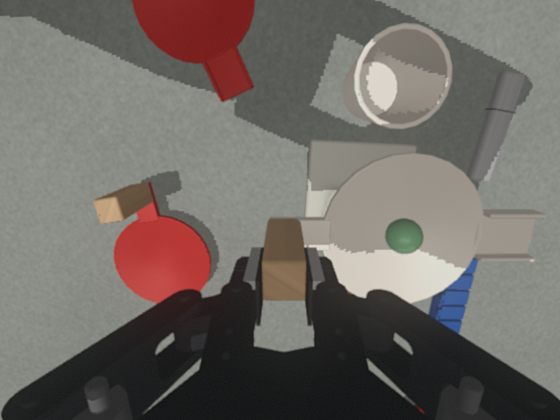

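The ball still shows at (404,236) in the wrist view, so the hold is steady. Next I turn the dish about its own middle.

```bash
python3 -m inch '[[[-0.02,0,0],[0,0,-0.003],0],[[-0.07,0,0],[0,0,-0.009],0],[[-0.14,0,0],[0,0,-0.018],0],[[-0.24,0,0],[0,0,-0.03],0],[[-0.36,0.01,0],[0,0,-0.045],0],[[-0.5,0.02,0],[0,0,-0.063],0],[[-0.67,0.03,0],[0,0,-0.084],0],[[-0.86,0.05,0],[0,0,-0.108],0],[[-1.07,0.07,0],[0,0,-0.135],0],[[-1.31,0.11,0],[0,0,-0.165],0],[[-1.55,0.15,0],[0,0,-0.195],0],[[-1.78,0.2,0],[0,0,-0.225],0],[[-2.01,0.26,0],[0,0,-0.255],0],[[-2.25,0.32,0],[0,0,-0.284],0],[[-2.47,0.39,0],[0,0,-0.314],0],[[-2.69,0.47,0],[0,0,-0.343],0],[[-2.88,0.54,0],[0,0,-0.368],0],[[-3.02,0.59,0],[0,0,-0.387],0],[[-3.11,0.63,0],[0,0,-0.4],0],[[-3.15,0.65,0],[0,0,-0.405],0]]'
python3 - <<'E'
from h import *
for n in ["wrist"]:
    im=viewer.snapshot(n)[:,:,::-1]
    cv2.imwrite(f"pics/{n}6.png",im)
s=telemetry.sense();print(s['time'],s['tool_pos'],s['tcp_rot'],s['ft_force'],s['finger_gap'],s['wrist_torque'])
E
```

```text
time: 10.6
tool_pos: [531.1, -173.7, 159.3]
tcp_rot: [180.0, -0.0, 112.3]
ft_force: [0.4, -0.3, -2.8]
finger_gap: 20.3
10.65 [ 531.16336127 -173.70603927  159.30635659] [1.79997622e+02 1.44405128e-03 1.12258946e+02] [ 0.51094253 -0.35615209 -1.86957915] 20.555153915961068 [-0.0465338   0.19878436  0.00884183]
```

View pics/wrist6.png

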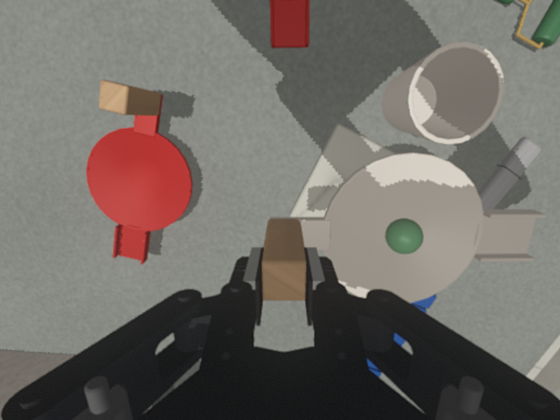

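```bash
python3 -m inch '[[[-0.03,0,0],[0,0,-0.004],0],[[-0.11,0,0],[0,0,-0.014],0],[[-0.25,0,0],[0,0,-0.031],0],[[-0.44,0.01,0],[0,0,-0.055],0],[[-0.69,0.03,0],[0,0,-0.086],0],[[-0.97,0.06,0],[0,0,-0.122],0],[[-1.28,0.1,0],[0,0,-0.161],0],[[-1.6,0.16,0],[0,0,-0.201],0],[[-1.91,0.23,0],[0,0,-0.241],0],[[-2.22,0.31,0],[0,0,-0.281],0],[[-2.52,0.41,0],[0,0,-0.32],0],[[-2.82,0.51,0],[0,0,-0.36],0],[[-3.12,0.63,0],[0,0,-0.4],0],[[-3.4,0.76,0],[0,0,-0.439],0],[[-3.66,0.89,0],[0,0,-0.475],0],[[-3.88,1,0],[0,0,-0.506],0],[[-4.04,1.1,0],[0,0,-0.53],0],[[-4.16,1.17,0],[0,0,-0.547],0],[[-4.23,1.21,0],[0,0,-0.557],0],[[-4.26,1.23,0],[0,0,-0.561],0]]' && python3 -c "
from h import *
s=telemetry.sense(); im=viewer.snapshot('wrist')[:,:,::-1]
cv2.imwrite('pics/wrist7.png',im)"
```

```text
time: 12.65
tool_pos: [558.7, -208.4, 159.3]
tcp_rot: [180.0, -0.0, 144.4]
ft_force: [-0.6, -0.2, -2.7]
finger_gap: 20.5
```

View pics/wrist7.png

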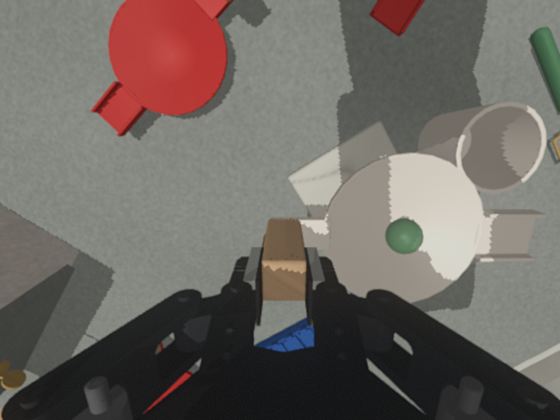

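```bash
python3 -m inch '[[[-0.03,0,0],[0,0,-0.004],0],[[-0.11,0,0],[0,0,-0.014],0],[[-0.25,0,0],[0,0,-0.031],0],[[-0.44,0.01,0],[0,0,-0.055],0],[[-0.69,0.03,0],[0,0,-0.086],0],[[-0.97,0.06,0],[0,0,-0.122],0],[[-1.28,0.1,0],[0,0,-0.161],0],[[-1.6,0.16,0],[0,0,-0.201],0],[[-1.91,0.23,0],[0,0,-0.241],0],[[-2.22,0.31,0],[0,0,-0.281],0],[[-2.52,0.41,0],[0,0,-0.32],0],[[-2.82,0.51,0],[0,0,-0.36],0],[[-3.12,0.63,0],[0,0,-0.4],0],[[-3.4,0.76,0],[0,0,-0.439],0],[[-3.66,0.89,0],[0,0,-0.475],0],[[-3.88,1,0],[0,0,-0.506],0],[[-4.04,1.1,0],[0,0,-0.53],0],[[-4.16,1.17,0],[0,0,-0.547],0],[[-4.23,1.21,0],[0,0,-0.557],0],[[-4.26,1.23,0],[0,0,-0.561],0]]'
python3 - <<'E'
from h import *
for n in ["wrist","side","scene"]:
    im=viewer.snapshot(n)[:,:,::-1]
    cv2.imwrite(f"pics/{n}8f.png",im)
    if n=="side": im=cv2.resize(im[105:255,200:400],(800,600),interpolation=cv2.INTER_CUBIC)
    if n=="scene": im=cv2.resize(im[120:240,200:360],(800,600),interpolation=cv2.INTER_CUBIC)
    cv2.imwrite(f"pics/{n}8.png",im)
s=telemetry.sense();print(s['time'],s['tool_pos'],s['tcp_rot'],s['ft_force'],s['finger_gap'],s['wrist_torque']); np.save("T8.npy",tool(s))
E
```

```text
time: 14.7
tool_pos: [600.5, -223.2, 159.3]
tcp_rot: [-180.0, -0.0, 176.5]
ft_force: [0.4, 0.1, -2.0]
finger_gap: 20.7
14.85 [ 600.36905724 -223.18239279  159.28011684] [ 1.79996968e+02 -4.29746261e-03  1.76503076e+02] [-0.75427565 -0.44000202 -2.22300505] 21.080905078649604 [-0.18672259  0.02624516 -0.00946341]
```

View pics/wrist8.png

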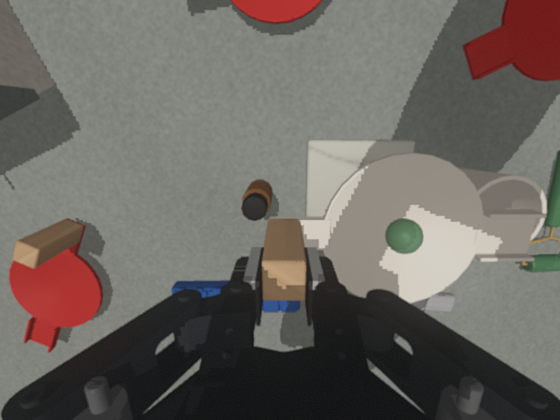

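View pics/side8.png

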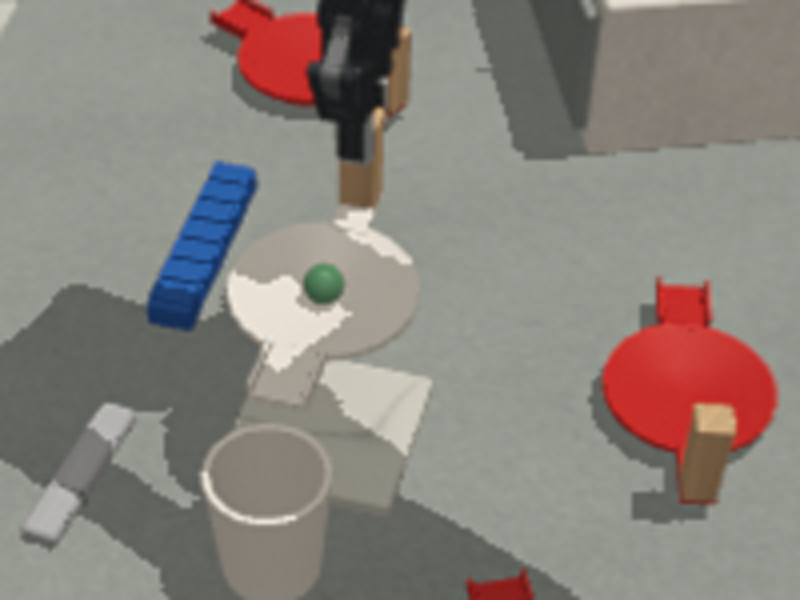

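View pics/scene8.png

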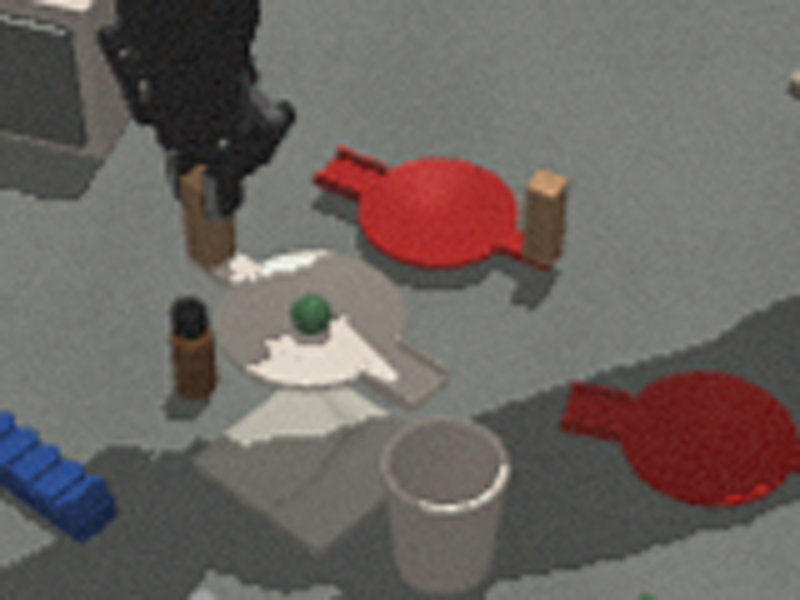

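Run:
```python
from h import *
np.set_printoptions(precision=1,suppress=True)
sc=lambda u,v:((u+.5)/5-.5+200,(v+.5)/5-.5+120)
si=lambda u,v:((u+.5)/4-.5+200,(v+.5)/4-.5+105)
P={}
for n,a,b in [("ball",(311,313),(324,284)),("spout",(428,390),(281,399)),("rim",(446,464),(267,473))]:
    x,e=tri([ray("scene",sc(*a)),ray("side",si(*b))]); print(n,x,np.array(e)); P[n]=x
d=P["spout"]-P["ball"];print(d,np.degrees(np.arctan2(d[1],d[0])),P["rim"]-P["spout"])
```

```text
ball [ 603.4 -143.7  130.2] [0.8 0.8]
spout [607.4 -56.1 126.9] [0.5 0.5]
rim [612.7 -39.   82.4] [0.2 0.2]
[ 4.  87.7 -3.3] 87.36091868210127 [  5.3  17.  -44.5]
```

```bash
python3 -m inch '[[[-0.01,0.02,0.02],[0,0,0],0],[[-0.02,0.05,0.07],[0,0,0],0],[[-0.03,0.1,0.14],[0,0,0],0],[[-0.05,0.16,0.23],[0,0,0],0],[[-0.07,0.22,0.33],[0,0,0],0],[[-0.1,0.29,0.43],[0,0,0],0],[[-0.12,0.36,0.54],[0,0,0],0],[[-0.14,0.43,0.65],[0,0,0],0],[[-0.17,0.5,0.75],[0,0,0],0],[[-0.19,0.57,0.86],[0,0,0],0],[[-0.21,0.64,0.96],[0,0,0],0],[[-0.24,0.71,1.07],[0,0,0],0],[[-0.26,0.78,1.17],[0,0,0],0],[[-0.28,0.85,1.27],[0,0,0],0],[[-0.3,0.91,1.36],[0,0,0],0],[[-0.32,0.96,1.43],[0,0,0],0],[[-0.33,0.99,1.48],[0,0,0],0],[[-0.34,1,1.5],[0,0,0],0],[[-0.34,1,1.5],[0,0,0],0],[[-0.34,1,1.5],[0,0,0],0]]' && python3 -m inch '[[[0,0,0],[0,0,0],0],[[0,0,0],[0,0,0],0],[[0,0,0],[0,0,0],0],[[0,0,0],[0,0,0],0],[[0,0,0],[0,0,0],0]]'
python3 - <<'E'
from h import *
for n in ["wrist","side","scene"]:
    im=viewer.snapshot(n)[:,:,::-1]
    if n=="side": im=cv2.resize(im[105:255,200:400],(800,600),interpolation=cv2.INTER_CUBIC)
    if n=="scene": im=cv2.resize(im[120:240,200:360],(800,600),interpolation=cv2.INTER_CUBIC)
    cv2.imwrite(f"pics/{n}9.png",im)
E
```

```text
time: 16.85
tool_pos: [604.4, -213.4, 144.3]
tcp_rot: [-180.0, -0.0, 176.5]
ft_force: [1.0, -0.7, -2.7]
finger_gap: 20.6
time: 17.35
tool_pos: [604.4, -213.4, 144.3]
tcp_rot: [180.0, -0.0, 176.5]
ft_force: [0.9, 0.2, -2.2]
finger_gap: 20.3
```

View pics/wrist9.png

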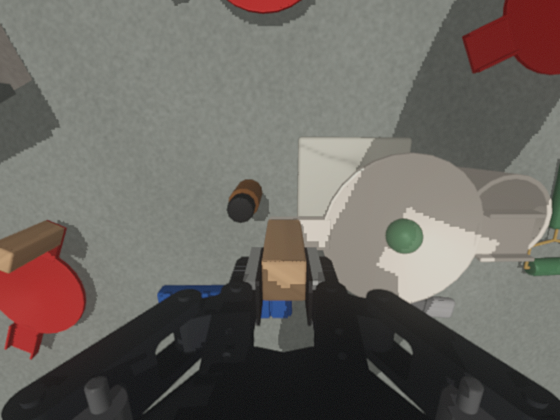

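View pics/side9.png

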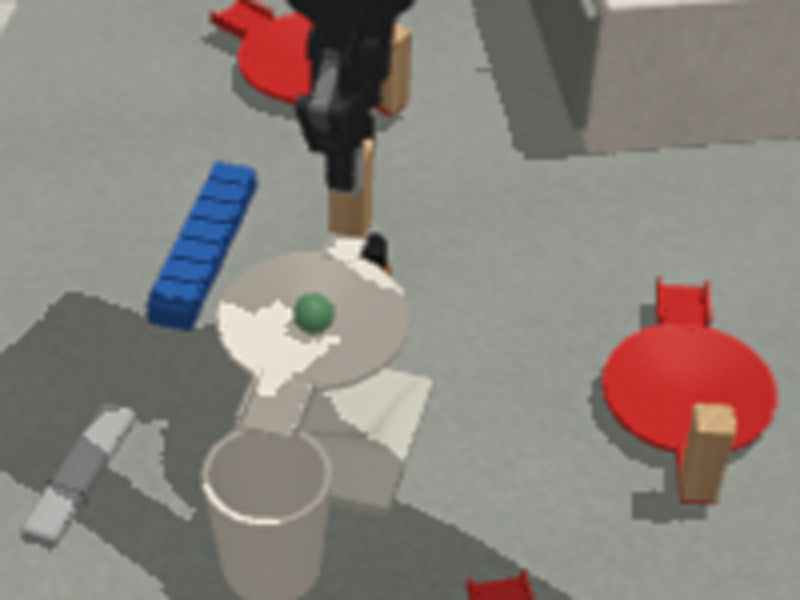

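View pics/scene9.png

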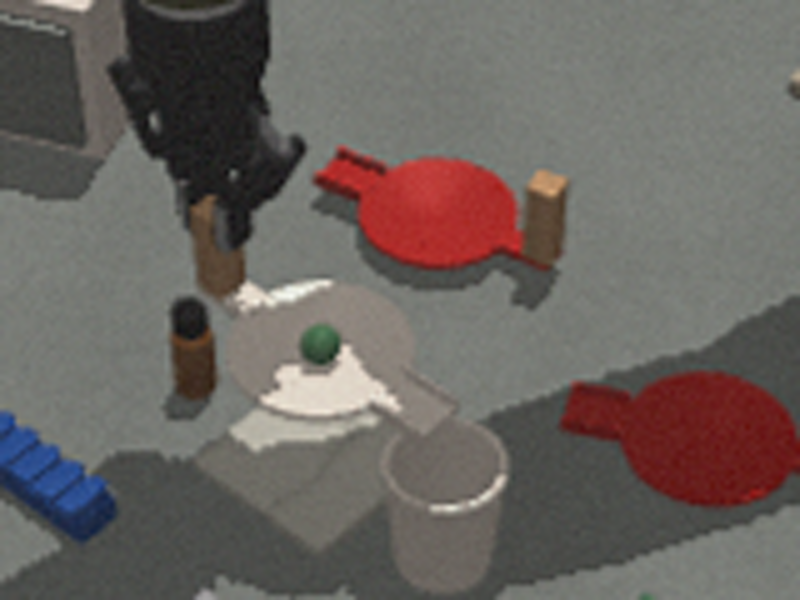

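Run:
```python
from h import *
np.set_printoptions(precision=1,suppress=True)
sc=lambda u,v:((u+.5)/5-.5+200,(v+.5)/5-.5+120)
si=lambda u,v:((u+.5)/4-.5+200,(v+.5)/4-.5+105)
P={}
for n,a,b in [("ball",(320,343),(314,313)),("spout",(438,420),(270,429)),("rim",(446,464),(267,473))]:
    x,e=tri([ray("scene",sc(*a)),ray("side",si(*b))]); print(n,x,np.array(e)); P[n]=x
print(P["spout"]-P["rim"],P["spout"]-P["ball"],P["ball"]-[604,-143.7,0])
r.hand_in()
```

```text
ball [ 607.3 -134.5  115. ] [0.6 0.6]
spout [611.5 -45.8 112.8] [0.4 0.4]
rim [612.7 -39.   82.4] [0.2 0.2]
[-1.3 -6.8 30.4] [ 4.1 88.6 -2.2] [  3.3   9.2 115. ]
the job is handed in; nothing more can be done
```

I gripped the dish by its wooden handle across the faces along its x, at 70 N. I lifted it, turned it about 87° about its own middle so the ball stayed put, then moved it about 10 mm towards the cup and lowered it 15 mm. I handed it in at about 17.5 s, still holding the dish in the air. No verdict is reported.

Last checks, taken from the scene and side cameras just before hand-in:

| Check | Measured | Limit |
|---|---|---|
| Spout tip to cup-mouth centre, seen from above | about 7 mm | 30 mm |
| Spout tip above the cup's rim | about 30 mm | 8 to 80 mm |
| Ball (dish's middle, since the ball stayed centred) to the coaster's middle | about 10 mm | 30 mm |
| Dish direction | about 87°, where square to the coaster is about 86.5° | within 0.2 rad (11.5°) |

- **Level and ball:** the dish is level to within about 1°. In the wrist view the ball stayed at the same pixel (404,236) from the first lift to the end, so it did not roll off centre.
- **Other objects:** the cup's mouth measured in the same place after the turn as before the lift, to within about 1 mm. By eye, the bottle, organiser and tweezers look untouched. I did not check the roller separately.
- **Disagreement:** the two-camera heights read 1 to 3 mm below the stated sizes throughout, which fits the 2 mm calibration. No check failed.

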